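Unstack the breakfast things onto their places

TASK

The breakfast things were carried to the table in one stack: take it apart from the top down, one thing at a time, and stand the cup in the middle of the empty saucer, the sugar jar in the middle of the round cork coaster, the butter box in the middle of the oblong board with its long side along the board's, and the tea caddy in the middle of the square tile. Keep everything upright and set each thing down gently, without dropping it. Leave the other cup on its saucer where it is, and let go of everything at the end.

Things in the scene. Friction and masses are not known exactly. Their poses are not given: they have to be found in the camera images.
- cup: Small white ceramic coffee cup on top of the stack: 52 mm across at the rim and almost straight-sided (50 mm across at 10 mm up, foot 40 mm), 50 mm tall, wall 3 mm, open top, loose, about 100 g. A thin loop handle on its +y side, from 14 to 40 mm up, reaches 46 mm from the axis. Origin at the centre of the underside, z up. It stands on the sugar jar.
- sugar_jar: Low closed round jar, white ceramic with a flat light wooden lid that is fixed on: 64 mm across, straight-sided, 42 mm tall, loose, about 160 g. Second in the stack, under the cup, on the butter box. Origin at the centre of the underside, z up.
- butter_box: Closed oblong box, white ceramic with a flat mid-brown wooden lid that is fixed on: 100 mm along its x, 58 mm along its y, 42 mm tall, loose, about 200 g. Third in the stack, lying roughly crosswise on the tea caddy. Origin at the centre of the underside, z up.
- caddy: Closed oblong tin tea caddy of plain metal with a dark lid seam: 110 mm along its x, 64 mm along its y, 75 mm tall, loose, about 220 g. Bottom of the stack, standing on the table. Origin at the centre of the underside, z up.
- saucer: The empty white saucer, the cup's place: 120 mm across, rim 11 mm high, flat floor about 75 mm across and 5 mm above the table. Fixed. Origin at the centre of the underside, z up.
- coaster: Round cork coaster, the sugar jar's place: a flat disc 100 mm across, 8 mm thick. Fixed. Origin at the centre of the underside.
- board: Oblong dark wooden board, the butter box's place: 170 mm along its x, 100 mm along its y, 12 mm thick, flat. Fixed. Origin at the centre of the underside.
- tile: Square ceramic tile, the tea caddy's place: 130 mm by 130 mm, 8 mm thick, flat. Fixed. Origin at the centre of the underside; the caddy may stand on it at any yaw.
- other_cup: A second cup like the first, loose, already standing on a second saucer (120 mm across) on the far middle of the table; to be left alone. Origin at the centre of the underside.
There are look-alikes about, which are no part of the job. Leave any blue or turquoise look-alike of the butter_box alone.

How it is judged:
On the way, in this order (a step that is already met when the one before it is completed fails the run):
1. the cup stands released in the middle of the empty saucer (horizontal distance between cup and saucer below 0.015 m and z of cup in the frame of saucer between 0.001 and 0.009 m and angle between cup's own z axis and vertical below 0.08 rad and linear speed of cup below 0.03 m/s and contact force between the fingers and cup below 0.05 N), for 0.2 s.
2. the sugar jar stands released in the middle of the round cork coaster (horizontal distance between sugar_jar and coaster below 0.015 m and z of sugar_jar in the frame of coaster between 0.004 and 0.012 m and angle between sugar_jar's own z axis and vertical below 0.08 rad and linear speed of sugar_jar below 0.03 m/s and contact force between the fingers and sugar_jar below 0.05 N), for 0.2 s.
3. the butter box stands released in the middle of the oblong board, lying the long way of the board (horizontal distance between butter_box and board below 0.015 m and z of butter_box in the frame of board between 0.008 and 0.016 m and angle between butter_box's own z axis and vertical below 0.08 rad and linear speed of butter_box below 0.03 m/s and contact force between the fingers and butter_box below 0.05 N and angle between the x axis of butter_box and the x axis of board, either way round below 0.26 rad), for 0.2 s.
4. the tea caddy stands released in the middle of the square tile (horizontal distance between caddy and tile below 0.015 m and z of caddy in the frame of tile between 0.004 and 0.012 m and angle between caddy's own z axis and vertical below 0.08 rad and linear speed of caddy below 0.03 m/s and contact force between the fingers and caddy below 0.05 N), for 0.2 s.
At the end, for the whole second after the job is handed in: Cup on empty saucer, sugar jar on coaster, butter box on board, caddy on tile: each released, at rest, upright within 0.08 rad, within 15 mm of the centre of its place and 4 mm of its resting height; the box's long side within 0.26 rad of the board's (all of step 1 and all of step 2 and all of step 3 and all of step 4); the robot touches nothing.
It fails at once if a thing of the stack is tipped by more than 0.5 rad (angle between any of cup, sugar_jar, butter_box, caddy's own z axis and vertical above 0.5 rad).
It fails at once if a thing of the stack is dropped or flung (faster than 0.6 m/s while the fingers do not touch it: a fall of about 2 cm) ((linear speed of cup above 0.6 m/s and contact force between the fingers and cup below 0.05 N) or (linear speed of sugar_jar above 0.6 m/s and contact force between the fingers and sugar_jar below 0.05 N) or (linear speed of butter_box above 0.6 m/s and contact force between the fingers and butter_box below 0.05 N) or (linear speed of caddy above 0.6 m/s and contact force between the fingers and caddy below 0.05 N)).
It fails at once if the other cup is shifted by more than 20 mm or tipped (distance of other_cup from where it was at the start of the episode above 0.02 m or angle between other_cup's own z axis and vertical above 0.3 rad).
It also fails if it takes over 131 s, if anything falls off the work surface, if the arm or the gripper's body presses on something with over 40 N, if the wrist force passes 120 N, or if a joint passes its speed limit or range.

ROBOT

A 6-joint arm with a two-finger parallel gripper is mounted at the origin on the work surface. World frame = base frame: x ahead of the robot, y to its left, z up, the work surface at z = 0. Lengths are in m, angles in rad, forces in N, time in s.
With the tool pointing down it reaches from about 0.375 to 0.925 m from the base axis. Payload 5.7 kg.
Tool frame: the origin (TCP) lies midway between the tips of the shut fingers; the grasp point (between the pads) lies 19 mm behind it; z points along the fingers, x is the direction in which the jaws open and shut, and the axes are right-handed (so a half turn about z gives the same grasp; the last joint's range is limited). The gripper opens to 88 mm and grips with 3 to 60 N. Pads are 20 mm wide; open, the fingers measure 115 mm over their backs; the gripper's body (75 mm by 178 mm) begins 61 mm behind the grasp point.
Start: joints at [-1.351, 0.359, 1.51, -0, 1.272, -0.115], TCP at [0.197, -0.567, 0.223] pointing down, gripper open.
Joint ranges: [-2.97, 2.97], [-1.01, 2.36], [0.21, 2.38], [-0.96, 4.11], [0.2, 2.71], [-2.98, 2.98]. Speed limits (rad/s): [2.39, 2.39, 3.14, 3.14, 3.14, 3.14].

INTERFACE

Orientations are given as a unit quaternion [x, y, z, w].
In Python, from bench import move_ptp, servo_line, goto_joints, move_gripper, sleep, inverse_kinematics, capture, PlanningError, close_job, spot_in, silhouettes, current_clock, current_joint_pos, current_qvel, current_joint_torque, current_position, current_orientation, current_force, current_torque, current_finger_gap gives the robot as it stands. Calls block until the motion is done:
- move_ptp(position, orientation): joint-space move of the TCP to a pose.
- servo_line(position, orientation=None, rate=0.15, contact_N=None): straight line of the TCP; orientation=None keeps the orientation; rate is the mean speed in m/s. With contact_N (N) it stops when the force on the tool has changed by that much, and returns True; else False.
- goto_joints(angles): joint-space move.
- move_gripper(opening): finger opening in m; the grip force is fixed at half the most; returns when the fingers have stopped.
- sleep(seconds).
- inverse_kinematics(position, orientation): joint angles nearest the present ones, or None.
- capture(name): name is "scene" or "top"; returns a dict with "image" (400x640x3 uint8, blue, green, red), "range_z" (400x640 float32, m along the optical axis (not along the pixel's ray), 0 where there is no reading), "intrinsics" (3x3 intrinsics, pixels), "k1" (the pictures are not rectified: a ray, as slopes to the right and down, at radius r is drawn at 1 + k1 r^2 times it, then the intrinsics apply), "R" (3x3) and "t" (3): a world point X has camera coordinates R X + t. Camera axes: x right, y down, z forward; pixel columns grow to the right and rows downward; lengths in m; the calibration is good to about 2 mm. A picture is of the moment at which its call begins.
A pose or a line that the arm cannot do raises PlanningError and nothing moves.
- close_job(): hands the job in, once; it reports no verdict.
Trained networks look in the newest picture that a camera, given by its name, has taken for a name from the list of things; names that differ only in an ending like _2 or _b are one class to them, and where a whole thing is asked for, a point or a joint stands for the part that bears it (a point fixed in the world has none). Each returns a list of dicts, best first, with "conf" (0 to 1); they miss things now and then, are a little off and sometimes report something else, mostly with a low value. They report only what shows in the picture. A call takes as long as a camera call. They do not tell look-alikes from the thing itself.
- spot_in(camera, query): "xy" ([column, row] in pixels, amid what is visible of it).
- silhouettes(camera, query): "region" (400x640 bool, what is visible of it) and "xy" ([column, row] in pixels, amid what is visible of it).
Readings, each from a call of its own:
- current_clock(): time.
- current_joint_pos(): joint angles.
- current_qvel(): joint speeds.
- current_joint_torque(): joint torques, N m.
- current_position(): TCP position.
- current_orientation(): TCP orientation.
- current_force(): force on the tool from outside, world axes, zero at the start.
- current_torque(): the same for the moment, N m.
- current_finger_gap(): finger opening in m.
Only numpy, scipy, OpenCV 4.12 (cv2) and the standard library are available. Lean on these libraries where they do the work, as an engineer would, in place of code of your own. Each camera call takes 0.05 s, during which the arm holds its last target.

## Working session

There is one attempt and no reset: what is moved stays moved. The work goes in short steps, each a Python script; the robot and the scene stay as the last script left them, time stands still between calls to the robot, and variables do not carry over. Pictures are saved under pics/ and viewed, and the job is handed in when it is done.

```bash
ls; mkdir -p pics
python3 - <<'E'
from bench import *
import cv2
for n in("scene","top"):
    c=capture(n); cv2.imwrite(f"pics/{n}0.png",c["image"]); print(n,c["intrinsics"].tolist(),c["k1"],c["R"].tolist(),c["t"].tolist())
print(current_clock(),current_position(),current_orientation())
E
```

```text
pics
scene [[436.47275766047653, 0.0, 323.99218731403505], [0.0, 436.47275766047653, 194.5963719614783], [0.0, 0.0, 1.0]] -0.0603234221284444 [[0.8526591650346739, 0.5223376231270853, 0.011651426879130693], [0.4130669599885186, -0.6602961259910626, -0.6272038843685828], [-0.31991879414660257, 0.539603959832711, -0.7787679575359029]] [-0.42923720994790093, -0.07377197425630225, 1.3945361511690404]
top [[497.8846708733158, 0.0, 318.3442573864054], [0.0, 497.8846708733158, 197.14546903483208], [0.0, 0.0, 1.0]] -0.09951541216693188 [[-0.005773864983733046, -0.999810803022668, 0.018574731285202636], [-0.9834181645950226, 0.0023102609920798564, -0.18133774080071097], [0.18126051977114865, -0.019313747780178192, -0.9832454439858732]] [0.04303274308306367, 0.47233267330065387, 1.4657383762750171]
0.1 [ 0.1969951  -0.56608029  0.22190861] [ 8.15041932e-01 -5.79401394e-01 -6.19377186e-04 -5.39413969e-04]
```

View pics/scene0.png

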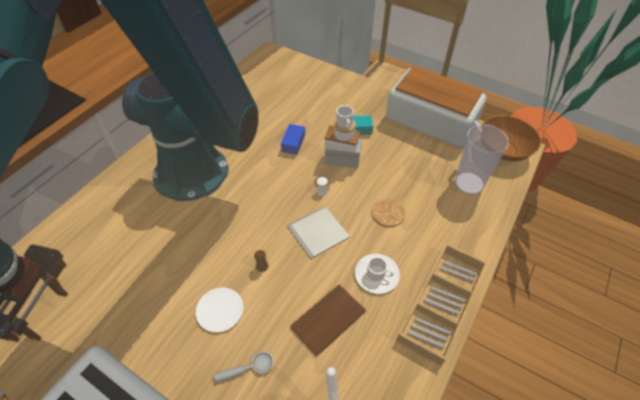

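View pics/top0.png

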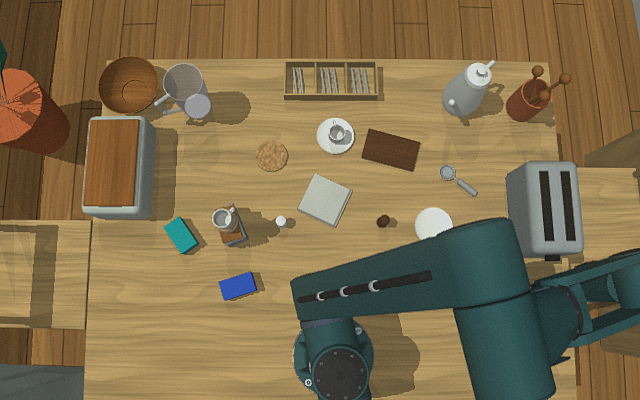

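The scene camera shows the stack at (344,140), the coaster at (388,213), the tile at (319,232), the board at (328,320), the empty saucer at (219,310) and the other cup at (377,272). In the top view the stack is at (228,222), with turquoise and blue look-alikes next to it at (181,235) and (238,286).

```bash
cat > h.py <<'E'
from bench import *
import numpy as np, cv2
def rays(c,uv):
    K=c["intrinsics"]; uv=np.asarray(uv,float).reshape(-1,2)
    d=(uv-[K[0,2],K[1,2]])/[K[0,0],K[1,1]]
    s=d.copy()
    for _ in range(20): s=d/(1+c["k1"]*(s**2).sum(1,keepdims=True))
    return np.c_[s,np.ones(len(s))]
def world(c,uv,z): # z: depth array
    P=rays(c,uv)*np.asarray(z).reshape(-1,1)
    return (P-c["t"])@c["R"]
def cloud(c,mask=None):
    d=c["range_z"]; m=d>0
    if mask is not None: m&=mask
    v,u=np.nonzero(m)
    return world(c,np.c_[u,v],d[v,u]), np.c_[u,v]
def at_height(c,uv,h):
    r=rays(c,uv)@c["R"]; o=-c["R"].T@c["t"]
    return o+r*((h-o[2])/r[:,2])[:,None]
def project(c,X):
    P=np.atleast_2d(X)@c["R"].T+c["t"]; s=P[:,:2]/P[:,2:]
    s=s*(1+c["k1"]*(s**2).sum(1,keepdims=True)); K=c["intrinsics"]
    return s*[K[0,0],K[1,1]]+[K[0,2],K[1,2]]
E
python3 - <<'E'
from h import *
np.set_printoptions(precision=4,suppress=True)
H=dict(saucer=.008,coaster=.008,board=.012,tile=.008,other_cup=.05,cup=.05,sugar_jar=.042,butter_box=.042,caddy=.075)
for n in("top","scene"):
    c=capture(n)
    for q in H:
        for r in silhouettes(n,q)[:3]:
            P,uv=cloud(c,r["region"])
            cs=[int(v) for v in np.median(c["image"][r["region"]],axis=0)]
            hull=None
            out=""
            if q in("coaster","board","tile","saucer"):
                v,u=np.nonzero(r["region"]); X=at_height(c,np.c_[u,v],H[q])[:,:2].astype(np.float32)
                rc=cv2.minAreaRect(X); out=f"rect c={np.round(rc[0],4)} s={np.round(rc[1],3)} a={rc[2]:.1f} mean={X.mean(0)}"
            print(n,q,round(r["conf"],2),np.round(r["xy"]),r["region"].sum(),"med",np.median(P,0) if len(P) else None,"zmax",np.percentile(P[:,2],[5,95]),cs,out)
E
```

```text
top saucer 0.65 [430. 220.] 802 med [ 0.3975 -0.3094  0.0059] zmax [-0.0006  0.0127] [209, 218, 212] rect c=[ 0.401  -0.3079] s=[0.083 0.117] a=26.9 mean=[ 0.3979 -0.3101]
top coaster 0.59 [272. 154.] 765 med [0.611  0.1886 0.0078] zmax [0.0025 0.014 ] [84, 130, 164] rect c=[0.6113 0.1888] s=[0.098 0.095] a=0.4 mean=[0.6114 0.1887]
top board 0.6 [391. 150.] 1589 med [ 0.6305 -0.1874  0.0119] zmax [0.0062 0.0177] [39, 60, 87] rect c=[ 0.6315 -0.1878] s=[0.168 0.101] a=74.7 mean=[ 0.6308 -0.1876]
top board 0.44 [233. 236.] 208 med [0.3474 0.288  0.1165] zmax [0.1032 0.1219] [48, 88, 126] rect c=[0.3616 0.3073] s=[0.044 0.064] a=19.4 mean=[0.36   0.3056]
top tile 0.57 [322. 200.] 1753 med [0.4693 0.0204 0.0078] zmax [0.0019 0.0136] [172, 186, 182] rect c=[0.4699 0.0215] s=[0.132 0.133] a=64.4 mean=[0.469  0.0211]
top other_cup 0.6 [336. 133.] 217 med [ 0.6831 -0.0163  0.0218] zmax [0.006  0.0552] [127, 136, 134] 
top cup 0.65 [221. 219.] 342 med [0.389  0.307  0.1744] zmax [0.1606 0.2107] [130, 138, 136] 
top sugar_jar 0.64 [236. 225.] 92 med [0.3734 0.2802 0.1569] zmax [0.1293 0.1627] 
[... 1083 characters left out ...]
other_cup 0.61 [379. 269.] 416 med [ 0.6763 -0.0099  0.0315] zmax [0.0074 0.0534] [141, 151, 157] 
scene cup 0.69 [341. 115.] 336 med [0.3859 0.2887 0.1914] zmax [0.1643 0.2085] [127, 137, 142] 
scene cup 0.62 [345. 132.] 271 med [0.4015 0.281  0.1478] zmax [0.1219 0.1616] [113, 131, 138] 
scene sugar_jar 0.71 [345. 132.] 272 med [0.3978 0.2804 0.1468] zmax [0.1207 0.1609] [107, 129, 138] 
scene butter_box 0.84 [295. 142.] 574 med [0.219  0.2688 0.0402] zmax [0.0058 0.0448] [179, 96, 70] 
scene butter_box 0.69 [335. 145.] 512 med [0.3888 0.2782 0.1069] zmax [0.0781 0.1189] [96, 120, 139] 
scene butter_box 0.67 [377. 268.] 444 med [ 0.6761 -0.0092  0.0328] zmax [0.0072 0.054 ] [146, 156, 161]
```

Run:
```python
import cv2,numpy as np
a=cv2.imread("pics/top0.png")[190:260,170:260]; b=cv2.imread("pics/scene0.png")[90:180,300:390]
a=cv2.resize(a,None,fx=6,fy=6,interpolation=cv2.INTER_CUBIC);cv2.imwrite("pics/za.png",a)
b=cv2.resize(b,None,fx=6,fy=6,interpolation=cv2.INTER_CUBIC);cv2.imwrite("pics/zb.png",b)
```

```text
(no output)
```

View pics/za.png

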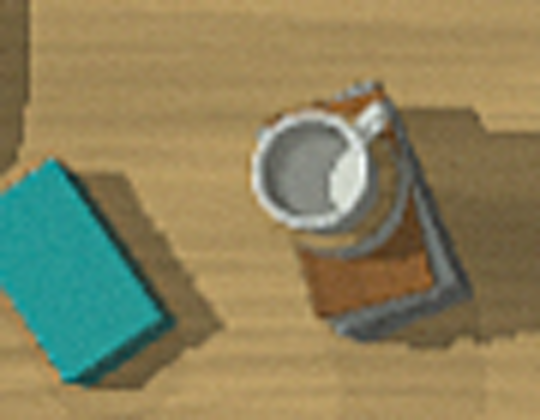

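View pics/zb.png

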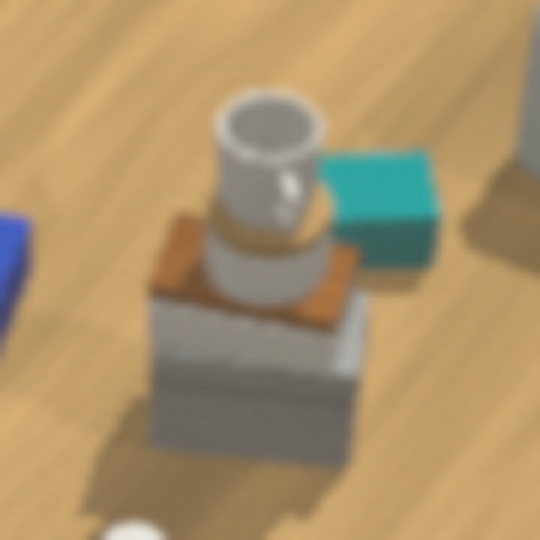

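```bash
cat >> h.py <<'E'
from scipy.optimize import least_squares
def circ(P,r=None):
    f=lambda p:(np.hypot(P[:,0]-p[0],P[:,1]-p[1])-(p[2] if r is None else r))
    m=P.mean(0); p=least_squares(f,[m[0],m[1],.03][:3 if r is None else 2],loss="soft_l1",f_scale=.002)
    return p.x,np.std(f(p.x))
E
python3 - <<'E'
from h import *
np.set_printoptions(precision=4,suppress=True)
for n in("top","scene"):
    c=capture(n); P,uv=cloud(c)
    near=np.hypot(P[:,0]-.38,P[:,1]-.295)<.11
    Q=P[near]; 
    h,e=np.histogram(Q[:,2],np.arange(-.005,.22,.01)); print(n,dict(zip(np.round(e,3).tolist(),h.tolist())))
    s=silhouettes(n,"cup")[0]["region"]
    C,_=cloud(c,s); rim=C[C[:,2]>.203]
    print("rim",len(rim),rim.mean(0),(rim.max(0)+rim.min(0))/2,circ(rim,.0245))
    cc=(rim.max(0)+rim.min(0))/2
    Q=Q[(Q[:,2]>.165)]
    d=Q[:,:2]-circ(rim,.0245)[0]; k=np.hypot(*d.T)>.031
    print("handle",k.sum(),Q[k].mean(0) if k.any() else 0, np.degrees(np.arctan2(*(d[k].mean(0)[::-1]))) if k.any() else 0)
    # saucer: white, z .002-.016 near (.4,-.31)
    im=c["image"][uv[:,1],uv[:,0]].astype(int)
    w=(np.ptp(im,axis=1)<30)&(im.min(1)>120)&(np.hypot(P[:,0]-.4,P[:,1]+.31)<.09)&(P[:,2]<.03)
    X=at_height(c,uv[w],.009)[:,:2].astype(np.float32)
    print("saucer",w.sum(),cv2.minAreaRect(X),cv2.minEnclosingCircle(X),X.mean(0))
E
```

```text
top {-0.005: 2558, 0.005: 271, 0.015: 20, 0.025: 13, 0.035: 13, 0.045: 14, 0.055: 19, 0.065: 34, 0.075: 41, 0.085: 19, 0.095: 24, 0.105: 77, 0.115: 191, 0.125: 14, 0.135: 18, 0.145: 19, 0.155: 182, 0.165: 76, 0.175: 38, 0.185: 34, 0.195: 54, 0.205: 64}<stdin>:10: RuntimeWarning: Mean of empty slice.
  ret = um.true_divide(
Traceback (most recent call last):
ValueError: zero-size array to reduction operation maximum which has no identity
```

Run:
```python
from h import *
np.set_printoptions(precision=4,suppress=True)
for n in("top","scene"):
    c=capture(n); P,uv=cloud(c)
    near=np.hypot(P[:,0]-.38,P[:,1]-.295)<.11
    Q=P[near]; 
    rim=Q[Q[:,2]>.203]
    r0=circ(rim,.0245)[0]
    print(n,"rim",len(rim),(rim.max(0)+rim.min(0))/2,circ(rim,.0245))
    H=Q[(Q[:,2]>.17)]
    d=H[:,:2]-r0; k=np.hypot(*d.T)>.031
    print("handle",k.sum(),H[k].mean(0) if k.any() else 0, np.degrees(np.arctan2(*(d[k].mean(0)[::-1]))) if k.any() else 0)
    for nm,h in(("jar",.159),("box",.117),("caddy",.075)):
        L=Q[abs(Q[:,2]-h)<.005]; print(nm,len(L),L.mean(0),cv2.minAreaRect(L[:,:2].astype(np.float32)))
    im=c["image"][uv[:,1],uv[:,0]].astype(int)
    w=(np.ptp(im,axis=1)<35)&(im.min(1)>120)&(np.hypot(P[:,0]-.4,P[:,1]+.31)<.09)&(P[:,2]<.03)
    X=at_height(c,uv[w],.009)[:,:2].astype(np.float32)
    print("saucer",w.sum(),cv2.minAreaRect(X),cv2.minEnclosingCircle(X),X.mean(0))
```

```text
top rim 78 [0.386  0.3036 0.21  ] (array([0.3851, 0.304 ]), np.float64(0.0011462935675627818))
handle 20 [0.4121 0.2779 0.1922] -44.02954944069691
jar 167 [0.3828 0.2988 0.16  ] ((0.3839658796787262, 0.3004818856716156), (0.052414897829294205, 0.0604078583419323), 56.714359283447266)
box 227 [0.3646 0.2926 0.1171] ((0.382680207490921, 0.30126190185546875), (0.10102973878383636, 0.0582694411277771), 16.226089477539062)
caddy 50 [0.3707 0.282  0.074 ] ((0.38631170988082886, 0.3032272458076477), (0.11263830214738846, 0.0643957108259201), 25.207460403442383)
saucer 853 ((0.40193912386894226, -0.308448851108551), (0.08691267669200897, 0.11841344088315964), 24.860763549804688) ((0.3880060017108917, -0.3157562017440796), 0.06016074866056442) [ 0.3991 -0.3111]
scene rim 82 [0.3848 0.3031 0.2078] (array([0.384 , 0.3024]), np.float64(0.0018803924880235116))
handle 25 [0.4125 0.2752 0.1891] -43.64548426289596
jar 114 [0.3946 0.2905 0.1583] ((0.3910228908061981, 0.2945955991744995), (0.06053793802857399, 0.05080179497599602), 29.380802154541016)
box 237 [0.3823 0.2903 0.1166] ((0.38222968578338623, 0.2968764901161194), (0.10009872913360596, 0.06244216859340668), 15.939539909362793)
caddy 128 [0.4017 0.2883 0.0745] ((0.40309661626815796, 0.28973057866096497), (0.1220475435256958, 0.05869508907198906), 51.36701965332031)
saucer 1617 ((0.38590967655181885, -0.31577268242836), (0.11678124219179153, 0.11604225635528564), 32.33073425292969) ((0.3850839138031006, -0.3163527250289917), 0.05977148935198784) [ 0.3866 -0.3174]
```

```bash
cat >> h.py <<'E'
from scipy.spatial.transform import Rotation as Ro
def quat(psi):
    c,s=np.cos(psi),np.sin(psi)
    return Ro.from_matrix(np.array([[c,s,0],[s,-c,0],[0,0,-1]])).as_quat()
def ik(p,psi):
    "best of psi, psi+pi by wrist margin"
    best=None
    for a in(psi,psi+np.pi):
        j=inverse_kinematics(p,quat(a))
        if j is not None and (best is None or abs(j[5])<abs(best[1][5])): best=(quat(a),j)
    return best
def pick(p,psi,tz,zs):
    "p xy of object, tz TCP height of grasp, zs transit height"
    q,j=ik([*p,zs],psi); assert ik([*p,tz],psi) is not None
    move_ptp([*p,zs],q); 
    servo_line([*p,tz+.03],q,rate=.2); f=servo_line([*p,tz],q,rate=.06,contact_N=8)
    print("descended",f,current_position(),current_force())
    if f: return False
    move_gripper(0.0); print("gap",current_finger_gap(),current_force())
    servo_line([*p,tz+.02],q,rate=.05); servo_line([*p,zs],q,rate=.2)
    print("lifted gap",current_finger_gap(),current_force(),"t",current_clock()); return True
def place(p,psi,tz,zs,flip=True):
    q,j=ik([*p,zs],psi); move_ptp([*p,zs],q); print("j",np.round(j,2))
    servo_line([*p,tz+.03],q,rate=.2); servo_line([*p,tz+.005],q,rate=.06); sleep(.2)
    f=servo_line([*p,tz-.004],q,rate=.02,contact_N=3); print("contact",f,current_position(),current_force())
def release(zs):
    p=current_position(); q=current_orientation()
    move_gripper(.088); sleep(.2)
    servo_line([p[0],p[1],p[2]+.06],q,rate=.08); servo_line([p[0],p[1],zs],q,rate=.25)
    print("released",current_finger_gap(),"t",current_clock())
E
python3 - <<'E'
from h import *
np.set_printoptions(precision=4,suppress=True)
for p,z,a in(((.3845,.303),.36,46),((.3845,.303),.172,46),((.3865,-.316),.36,46),((.3865,-.316),.02,46),((.632,-.19),.3,-15),((.612,.187),.3,0),((.382,.299),.04,106)):
    r=ik([*p,z],np.radians(a)); print(p,z,None if r is None else r[1])
E
```

```text
(0.3845, 0.303) 0.36 [ 0.5262  0.0937  1.5267 -0.      1.5212 -0.2767]
(0.3845, 0.303) 0.172 [ 0.5262  0.2578  1.806  -0.      1.0778 -0.2767]
(0.3865, -0.316) 0.36 [-0.8238  0.1093  1.5089 -0.      1.5234  1.5149]
(0.3865, -0.316) 0.02 [-0.8238  0.5026  1.9226 -0.      0.7164  1.5149]
(0.632, -0.19) 0.3 [-0.3966  0.3933  1.2649 -0.      1.4834 -0.1348]
(0.612, 0.187) 0.3 [ 0.1887  0.3623  1.3124 -0.      1.4669  0.1887]
(0.382, 0.299) 0.04 [ 0.5216  0.4539  1.9408 -0.      0.7469 -1.3284]
```

```bash
python3 - <<'E'
from h import *
np.set_printoptions(precision=4,suppress=True)
if pick((.3845,.303),np.radians(46),.173,.36):
    c=capture("scene"); cv2.imwrite("pics/s1.png",c["image"])
    c=capture("top"); cv2.imwrite("pics/t1.png",c["image"])
E
python3 -c "
import cv2,numpy as np
a=cv2.imread('pics/s1.png')[40:200,250:450];b=cv2.imread('pics/t1.png')[130:290,130:330]
cv2.imwrite('pics/c1.png',np.hstack([cv2.resize(x,None,fx=2,fy=2) if 0 else cv2.resize(x,None,fx=2,fy=2,interpolation=2) for x in(a,b)]))"
```

```text
descended False [0.3844 0.303  0.1728] [ 0.2678 -0.8062 -0.2747]
gap 0.050381405299356245 [1.3863 0.8799 0.2925]
lifted gap 0.050357252286413245 [ 0.4301  0.3905 -1.1052] t 8.2417
```

View pics/c1.png

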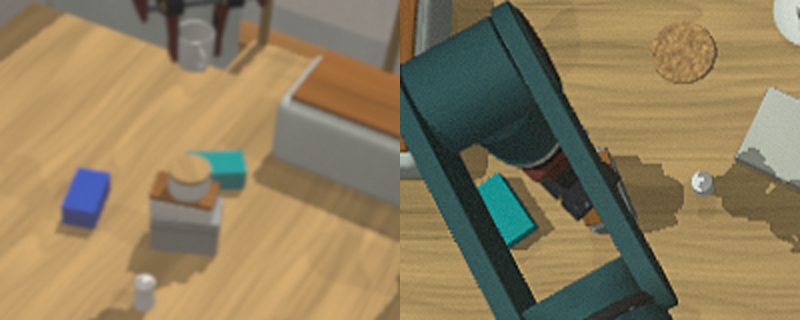

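The cup is held upright (left, around (192,45)) and the rest of the stack is undisturbed. With the arm out of the way, I'll re-measure the saucer from the top camera before placing.

```bash
cat > sauc.py <<'E'
from h import *
def saucer():
    o=[]
    for n in("top","scene"):
        c=capture(n); P,uv=cloud(c); im=c["image"][uv[:,1],uv[:,0]].astype(int)
        w=(np.ptp(im,axis=1)<35)&(im.min(1)>120)&(np.hypot(P[:,0]-.39,P[:,1]+.315)<.08)&(P[:,2]<.03)
        X=at_height(c,uv[w],.009)[:,:2].astype(np.float32)
        o.append((n,int(w.sum()),cv2.minEnclosingCircle(X),X.mean(0)))
    return o
E
python3 - <<'E'
from sauc import *
np.set_printoptions(precision=4,suppress=True)
S=saucer(); print(S)
p=np.mean([S[0][2][0],S[1][2][0]],0); print(p)
if np.hypot(*(p-[.3865,-.316]))<.006:
    place(p,np.radians(-31),.005+.014,.36)
E
```

```text
[('top', 1140, ((0.38718730211257935, -0.3154687285423279), 0.06013908609747887), array([ 0.3871, -0.3154], dtype=float32)), ('scene', 1618, ((0.3855786621570587, -0.3164691925048828), 0.05982271209359169), array([ 0.3868, -0.3174], dtype=float32))]
[ 0.3864 -0.316 ]
j [-0.82  0.11  1.51 -0.    1.52 -0.28]
contact True [ 0.3869 -0.3165  0.0188] [-0.7501 -0.2664  3.0309]
```

Run:
```python
from h import *
np.set_printoptions(precision=4,suppress=True)
release(.3)
q=inverse_kinematics([.55,-.1,.36],quat(0.2)); 
J=current_joint_pos(); goto_joints([-.1,*J[1:]])
for n in("top","scene"):
    c=capture(n); P,uv=cloud(c); cv2.imwrite(f"pics/{n}2.png",c["image"])
    Q=P[np.hypot(P[:,0]-.38,P[:,1]-.295)<.11]
    for nm,h in(("jar",.159),("box",.117)):
        L=Q[abs(Q[:,2]-h)<.006]; print(n,nm,len(L),L.mean(0),cv2.minAreaRect(L[:,:2].astype(np.float32)),cv2.minEnclosingCircle(L[:,:2].astype(np.float32)))
    Q=P[(np.hypot(P[:,0]-.387,P[:,1]+.316)<.07)&(P[:,2]>.048)&(P[:,2]<.07)]
    if len(Q)>10: print("cup",len(Q),circ(Q,.0245),np.median(Q[:,2]))
```

```text
released 0.08779091400792835 t 16.3667
top jar 397 [0.3875 0.3049 0.1587] ((0.38800346851348877, 0.30542656779289246), (0.06231773644685745, 0.06122545152902603), 1.9960224628448486) ((0.386836439371109, 0.3049677312374115), 0.032611943781375885)
top box 276 [0.3706 0.2947 0.1169] ((0.38258665800094604, 0.3017083704471588), (0.10037905722856522, 0.05873757600784302), 16.62017059326172) ((0.3823155164718628, 0.30217301845550537), 0.056407295167446136)
cup 70 (array([ 0.3883, -0.3156]), np.float64(0.0026213287591981414)) 0.053010592432640224
scene jar 84 [0.3884 0.3187 0.159 ] ((0.3913475275039673, 0.31704145669937134), (0.03058106265962124, 0.046372298151254654), 79.13134765625) ((0.39052844047546387, 0.3182002604007721), 0.024531695991754532)
scene box 10 [0.3713 0.2669 0.1128] ((0.3719366788864136, 0.2667713165283203), (0.034962985664606094, 0.003596824361011386), 14.736505508422852) ((0.37151962518692017, 0.2683570086956024), 0.01758221536874771)
cup 112 (array([ 0.3876, -0.317 ]), np.float64(0.0019132561826642523)) 0.05311654371178762
```

Run:
```python
from h import *
np.set_printoptions(precision=4,suppress=True)
if pick((.387,.3045),np.radians(38),.123,.3):
    c=capture("scene"); cv2.imwrite("pics/s3.png",c["image"])
    place((.612,.1867),np.radians(17),.014,.3)
```

```text
descended False [0.3869 0.3045 0.1228] [ 0.5882 -0.4848  0.2922]
gap 0.06381304829119258 [0.3085 0.0009 0.9168]
lifted gap 0.06372271804979159 [ 0.2837 -0.164  -2.4626] t 22.4917
j [ 0.19  0.36  1.31 -0.    1.47 -0.11]
contact True [0.6125 0.1868 0.014 ] [ 0.9232 -0.4758  3.1804]
```

```bash
python3 -c "
import cv2
a=cv2.imread('pics/s3.png')[20:220,220:460];cv2.imwrite('pics/c3.png',cv2.resize(a,None,fx=3,fy=3,interpolation=2))"
```

```text
(no output)
```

View pics/c3.png

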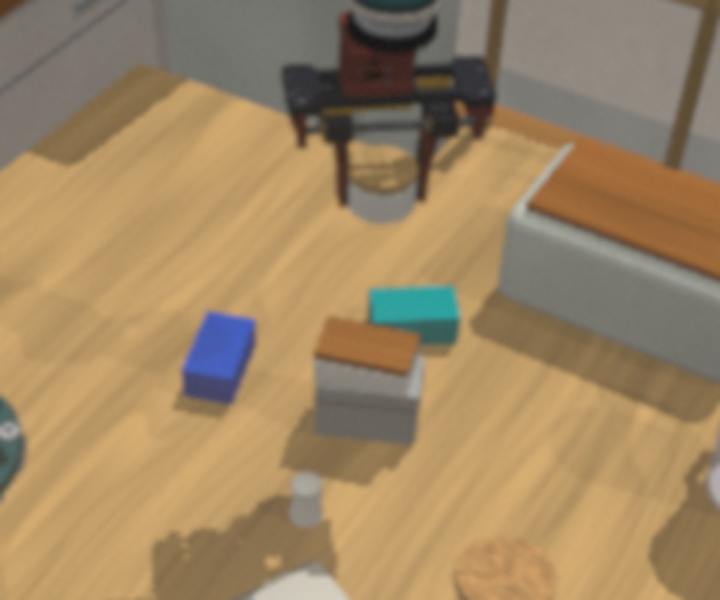

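The jar came up cleanly (held at (382,190)), the box stayed on the caddy, and the contact height at the coaster is as expected. Now I'll release it and measure the jar, box and caddy.

```bash
python3 - <<'E'
from h import *
np.set_printoptions(precision=4,suppress=True)
release(.3)
J=current_joint_pos(); goto_joints([-.5,*J[1:]])
for n in("top","scene"):
    c=capture(n); P,uv=cloud(c); cv2.imwrite(f"pics/{n}4.png",c["image"])
    Q=P[np.hypot(P[:,0]-.38,P[:,1]-.295)<.09]
    for nm,h in(("box",.117),("caddy",.075)):
        L=Q[abs(Q[:,2]-h)<.006]; print(n,nm,len(L),L.mean(0),cv2.minAreaRect(L[:,:2].astype(np.float32)))
    Q=P[(np.hypot(P[:,0]-.612,P[:,1]-.187)<.06)&(abs(P[:,2]-.05)<.006)].astype(np.float32)
    print("jar",len(Q),cv2.minEnclosingCircle(Q[:,:2]),np.median(Q[:,2]))
    for r in silhouettes(n,"board")[:1]:
        v,u=np.nonzero(r["region"]); X=at_height(c,np.c_[u,v],.012)[:,:2].astype(np.float32);print("board",r["conf"],X.mean(0),cv2.minAreaRect(X))
    for r in silhouettes(n,"tile")[:1]:
        v,u=np.nonzero(r["region"]); X=at_height(c,np.c_[u,v],.008)[:,:2].astype(np.float32);print("tile",r["conf"],X.mean(0),cv2.minAreaRect(X))
E
python3 -c "
import cv2,numpy as np
a=cv2.imread('pics/scene4.png')[60:200,270:430];b=cv2.imread('pics/top4.png')[130:270,170:330]
cv2.imwrite('pics/c4.png',np.hstack([cv2.resize(x,None,fx=2.5,fy=2.5,interpolation=2) for x in(a,b)]))"
```

```text
released 0.0877393526528336 t 28.825
top box 676 [0.3829 0.3015 0.1169] ((0.3824397325515747, 0.30196473002433777), (0.10000527650117874, 0.05930232256650925), 15.833630561828613)
top caddy 72 [0.3798 0.2975 0.0753] ((0.3858288526535034, 0.30452948808670044), (0.11213001608848572, 0.06720446050167084), 23.56083106994629)Traceback (most recent call last):
  File "<stdin>", line 11, in <module>
cv2.error: OpenCV(4.12.0) /io/opencv/modules/imgproc/src/shapedescr.cpp:201: error: (-215:Assertion failed) count >= 0 && (depth == CV_32F || depth == CV_32S) in function 'minEnclosingCircle'

[ WARN:0@0.009] global loadsave.cpp:275 findDecoder imread_('pics/scene4.png'): can't open/read file: check file path/integrity
Traceback (most recent call last):
TypeError: 'NoneType' object is not subscriptable
```

Probably just an indexing/layout issue or occlusion of the jar. I'll repeat it guarded and look.

Run:
```python
from h import *
np.set_printoptions(precision=4,suppress=True)
ims=[]
for n in("top","scene"):
    c=capture(n); P,uv=cloud(c); ims.append(c["image"])
    Q=P[np.hypot(P[:,0]-.38,P[:,1]-.295)<.09]
    for nm,h in(("box",.117),("caddy",.075)):
        L=Q[abs(Q[:,2]-h)<.006]; print(n,nm,len(L),L.mean(0),cv2.minAreaRect(L[:,:2].astype(np.float32)))
    Q=P[(np.hypot(P[:,0]-.612,P[:,1]-.187)<.06)]
    print("jar",len(Q),np.percentile(Q[:,2],[5,50,95]) if len(Q) else 0)
    Q=np.ascontiguousarray(Q[abs(Q[:,2]-.05)<.006][:,:2],np.float32)
    if len(Q): print("jar",len(Q),cv2.minEnclosingCircle(Q))
    for q,h in(("board",.012),("tile",.008)):
      for r in silhouettes(n,q)[:1]:
        v,u=np.nonzero(r["region"]); X=at_height(c,np.c_[u,v],h)[:,:2].astype(np.float32);print(q,r["conf"],X.mean(0),cv2.minAreaRect(X))
cv2.imwrite('pics/c4.png',np.hstack([cv2.resize(x,None,fx=.62,fy=.62) for x in ims]))
```

```text
top box 668 [0.3828 0.3016 0.1169] ((0.3821162283420563, 0.3016771972179413), (0.10106831043958664, 0.059001944959163666), 16.062593460083008)
top caddy 74 [0.3823 0.2976 0.075 ] ((0.3858751952648163, 0.3032587468624115), (0.1132245659828186, 0.06561543047428131), 25.485801696777344)
jar 1078 [-0.003   0.009   0.0527]
jar 316 ((0.612970232963562, 0.18641209602355957), 0.03250988572835922)
board 0.9 [ 0.6388 -0.1616] ((0.6386511921882629, -0.16410589218139648), (0.1220860704779625, 0.1051829531788826), 75.4798355102539)
tile 0.74 [ 0.514  -0.0024] ((0.5158064365386963, -0.0006536096334457397), (0.1298421025276184, 0.03267579525709152), 62.797340393066406)
scene box 199 [0.4103 0.3027 0.1163] ((0.3998197019100189, 0.30482354760169983), (0.06149987503886223, 0.0663025975227356), 15.474112510681152)
scene caddy 144 [0.4015 0.288  0.0741] ((0.404241144657135, 0.2891930341720581), (0.1216251477599144, 0.0615483783185482), 50.002105712890625)
jar 1062 [-0.0021  0.009   0.0515]
jar 314 ((0.6116083860397339, 0.18519043922424316), 0.03285764530301094)
board 0.95 [ 0.6321 -0.1955] ((0.631294310092926, -0.19335728883743286), (0.1680096834897995, 0.10087117552757263), 74.12100982666016)
tile 0.79 [0.4944 0.0292] ((0.47066178917884827, 0.02009611576795578), (0.13082857429981232, 0.13580840826034546), 64.0153579711914)
```

View pics/c4.png

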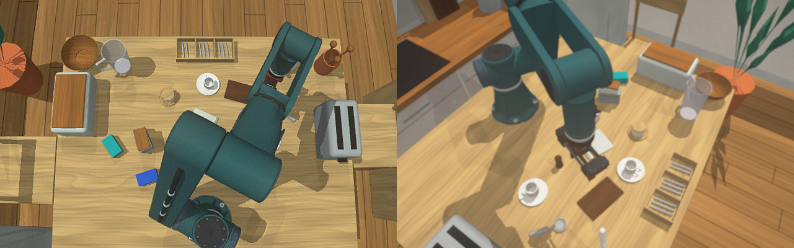

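Run:
```python
from h import *
np.set_printoptions(precision=4,suppress=True)
if pick((.382,.3012),np.radians(106),.081,.26):
    c=capture("scene"); cv2.imwrite("pics/s5.png",c["image"])
    P,uv=cloud(c)
    place((.632,-.190),np.radians(-15.6),.018,.26)
    c=capture("scene"); cv2.imwrite("pics/s6.png",c["image"])
a,b=cv2.imread('pics/s5.png')[20:220,220:420],cv2.imread('pics/s6.png')[200:400,220:420]
cv2.imwrite('pics/c5.png',np.hstack([cv2.resize(x,None,fx=2,fy=2,interpolation=2) for x in (a,b)]))
```

```text
descended False [0.3819 0.3011 0.0808] [-0.6309 -0.5795  1.0402]
gap 0.05789220040760557 [-0.171  -0.2054  1.8847]
lifted gap 0.05820699592666825 [-0.2408  0.3151 -2.331 ] t 36.475
j [-0.4   0.42  1.32 -0.    1.4  -0.12]
contact True [ 0.6324 -0.1901  0.0181] [-0.5229  0.5168  4.5987]
```

View pics/c5.png

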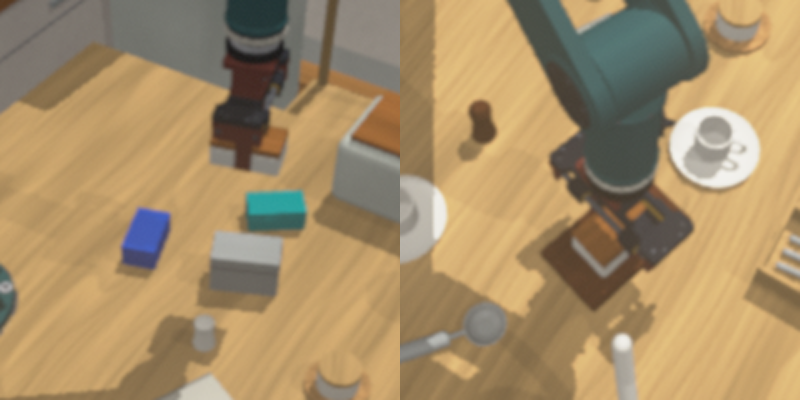

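The box is on the board, lying the long way. Now I'll release it, swing clear, and measure the box, caddy and tile.

Run:
```python
from h import *
np.set_printoptions(precision=4,suppress=True)
release(.3)
J=current_joint_pos(); goto_joints([-1.0,*J[1:]])
ims=[]
for n in("top","scene"):
    c=capture(n); P,uv=cloud(c); ims.append(c["image"])
    for nm,h,p,r in(("caddy",.075,(.386,.303),.09),("box",.054,(.632,-.19),.09),("jar",.05,(.612,.187),.06)):
        Q=P[(np.hypot(P[:,0]-p[0],P[:,1]-p[1])<r)&(abs(P[:,2]-h)<.006)]
        if len(Q)>5: print(n,nm,len(Q),Q.mean(0),cv2.minAreaRect(np.ascontiguousarray(Q[:,:2],np.float32)))
    for q,h in(("board",.012),("tile",.008)):
      for r in silhouettes(n,q)[:1]:
        v,u=np.nonzero(r["region"]); X=at_height(c,np.c_[u,v],h)[:,:2].astype(np.float32);print(q,r["conf"],X.mean(0),cv2.minAreaRect(X))
cv2.imwrite('pics/c6.png',np.hstack([cv2.resize(x,None,fx=.62,fy=.62) for x in ims]))
```

```text
released 0.08795723955696824 t 43.6917
top caddy 753 [0.3868 0.3051 0.0749] ((0.3862735331058502, 0.30578792095184326), (0.11030469089746475, 0.06449638307094574), 24.039989471435547)
top box 537 [ 0.6324 -0.1895  0.0536] ((0.6323565244674683, -0.19102118909358978), (0.10031688958406448, 0.06054972484707832), 73.7440185546875)
top jar 309 [0.6118 0.1858 0.0498] ((0.6128441691398621, 0.1866714358329773), (0.06358841806650162, 0.06167661026120186), 25.425155639648438)
board 0.81 [ 0.6201 -0.1864] ((0.6302778720855713, -0.18964461982250214), (0.16938935220241547, 0.10147750377655029), 74.42362213134766)
tile 0.95 [0.4688 0.0214] ((0.4694864749908447, 0.021114081144332886), (0.13183040916919708, 0.13365337252616882), 63.8939208984375)
scene caddy 524 [0.3867 0.3014 0.0745] ((0.38588711619377136, 0.30213111639022827), (0.10983157157897949, 0.07112208008766174), 24.776611328125)
scene box 890 [ 0.633  -0.1918  0.0525] ((0.6324533224105835, -0.19064120948314667), (0.09788814187049866, 0.05907552316784859), 73.94965362548828)
scene jar 313 [0.6122 0.1839 0.0491] ((0.6114088296890259, 0.18521207571029663), (0.06109583377838135, 0.06456686556339264), 25.01337432861328)
board 0.72 [ 0.6358 -0.2034] ((0.6315931677818298, -0.19119760394096375), (0.171909362077713, 0.10343756526708603), 74.79443359375)
tile 0.73 [0.4728 0.0176] ((0.4719923436641693, 0.019358888268470764), (0.12802943587303162, 0.1325138509273529), 64.04862213134766)
```

View pics/c6.png

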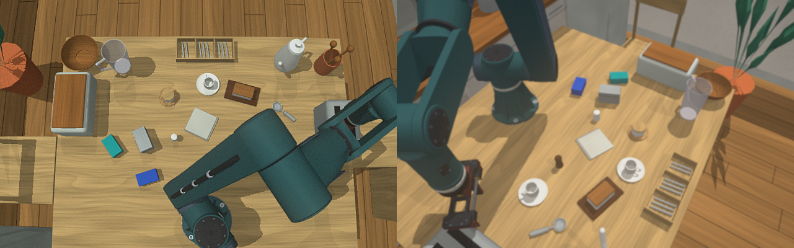

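Box and jar are centred on their places. The caddy is at (0.3865, 0.3035), yaw 24.3°, and the tile is at (0.471, 0.020).

Run:
```python
from h import *
np.set_printoptions(precision=4,suppress=True)
if pick((.3865,.3035),np.radians(114.3),.035,.24):
    place((.4707,.0202),np.radians(-26),.043,.24)
    c=capture("scene"); cv2.imwrite("pics/s7.png",c["image"])
    release(.3)
    J=current_joint_pos(); goto_joints([-1.3,*J[1:]])
    ims=[]
    for n in("top","scene"):
        c=capture(n); P,uv=cloud(c); ims.append(c["image"])
        for nm,h,p,r in(("caddy",.083,(.4707,.02),.09),("box",.054,(.632,-.19),.09),("jar",.05,(.612,.187),.06),("cup",.055,(.3865,-.316),.05),("other",.055,(.68,-.015),.06)):
            Q=P[(np.hypot(P[:,0]-p[0],P[:,1]-p[1])<r)&(abs(P[:,2]-h)<.006)]
            if len(Q)>5: print(n,nm,len(Q),Q.mean(0),cv2.minAreaRect(np.ascontiguousarray(Q[:,:2],np.float32)))
    cv2.imwrite('pics/c8.png',np.hstack([cv2.resize(x,None,fx=.62,fy=.62) for x in ims]))
```

```text
descended False [0.3863 0.3034 0.0347] [ 0.2795 -0.1621 -1.1586]
gap 0.06390615627062227 [-0.4759  0.7323  2.8223]
lifted gap 0.06402221320967136 [ 0.3551 -0.4381 -1.8129] t 52.1333
j [-0.1   0.15  1.75 -0.    1.23  0.35]
contact True [0.4712 0.0202 0.043 ] [-0.5584 -0.5257  2.6246]
released 0.08771557131761826 t 58.4917
top caddy 747 [0.4705 0.0198 0.0829] ((0.4706485867500305, 0.019611187279224396), (0.10933847725391388, 0.06491139531135559), 64.49629211425781)
top box 534 [ 0.6322 -0.1889  0.0539] ((0.6328385472297668, -0.1908271610736847), (0.10033158957958221, 0.059026818722486496), 74.68682098388672)
top jar 304 [0.6117 0.186  0.0503] ((0.6114901304244995, 0.1863972246646881), (0.06132682412862778, 0.062058813869953156), 65.50178527832031)
top cup 64 [ 0.3882 -0.3172  0.0537] ((0.3892674744129181, -0.31944626569747925), (0.04651004076004028, 0.05794966593384743), 0.6815796494483948)
top other 63 [ 0.6765 -0.0176  0.0537] ((0.6752234697341919, -0.017468340694904327), (0.05059444531798363, 0.05201977491378784), 59.536983489990234)
scene caddy 765 [0.4716 0.0173 0.082 ] ((0.4707978665828705, 0.018937136977910995), (0.1082923412322998, 0.06587040424346924), 64.18995666503906)
scene box 903 [ 0.633  -0.1921  0.0524] ((0.6322052478790283, -0.19085393846035004), (0.09737993031740189, 0.059328146278858185), 73.34397888183594)
scene jar 320 [0.6122 0.1837 0.0491] ((0.6116365790367126, 0.18510985374450684), (0.06090901792049408, 0.06470829993486404), 24.911317825317383)
scene cup 98 [ 0.3875 -0.3156  0.0537] ((0.3876153528690338, -0.31681573390960693), (0.04928800091147423, 0.05233824998140335), 43.70335388183594)
scene other 87 [ 0.6742 -0.0178  0.0532] ((0.6740070581436157, -0.01808876544237137), (0.05135716497898102, 0.051112450659275055), 43.695777893066406)
```

View pics/c8.png

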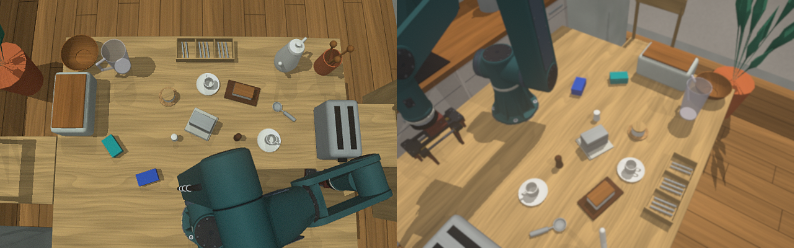

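All four things stand in the middle of their places, and the arm is parked clear of everything.

Run:
```python
from h import *
sleep(.5); print(current_position(),current_force(),current_qvel().round(4) if hasattr(current_qvel(),'round') else 0); close_job();
```

```text
[ 0.19097702 -0.43013637  0.29851455] [-0.18647135  0.2244584  -0.30674847] [-0.0003 -0.0004 -0.0006  0.0004 -0.001   0.0007]
the job is handed in; nothing more can be done
```

I took the stack apart from the top down and set each thing in its place. I lowered each one until it touched, and each touched down at the height expected. The job was handed in at about 60 s of the 131 s allowed, with no verdict reported.

My last check used both cameras:

| Thing | Place | Distance from centre | Other |
|---|---|---|---|
| Cup | Empty saucer | about 1–4 mm | looks upright |
| Sugar jar | Coaster | about 1–2 mm | looks upright |
| Butter box | Board | about 1 mm | long side within about 1.5° of the board's |
| Tea caddy | Tile | about 1 mm | squared to the tile |

- **Heights:** every top surface read within about 2 mm of where it should be. I judged tilt only from the pictures and these heights.
- **Cup:** the 4 mm comes from the last top-camera reading. That was a rough fit on few depth points, and the earlier circle fits gave 1–2 mm.
- **Other cup:** I never approached it, and in the last pictures it is still on its saucer. I didn't compare its start and end positions precisely.
- **Arm:** the gripper was open, the arm was still and clear of everything, and the force reading was near zero at hand-in.

One thing disagreed with the description. The butter box lay within about 8° of the caddy's long axis, not crosswise on it, so I gripped it at the yaw I measured.

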